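# Screw the lid on the sample transport canister

## Task

Close the sample transport canister that stands in its holder with its screw lid: set the lid level on the mouth, turn it backward (counter-clockwise seen from above) until you feel the thread start drop, then drive it forward (clockwise) without cross-threading until its flange is fully home on the rim, and let go. Leave the other things on the bench where they stand.

Things in the scene. Friction and masses are not known exactly. Their poses are not given: they have to be found in the camera images.
- holder: grey square base plate 140 x 140 x 25 mm, fixed to the bench; the white round canister stands in it and cannot turn (outside diameter 82 mm, rim 155 mm above the bench). Origin: centre of its underside, straight below the mouth's centre; z up.
- mouth (a point): centre of the canister's mouth, in the plane of its rim; z up, its yaw says nothing of the thread. 66 mm wide inside, wall 8 mm. In it are three equal thread segments, 80 degrees each, leaving 54 mm free across; between them three gaps of 40 degrees, the thread starts, 120 degrees apart. Where the gaps lie differs each time: find them by touch.
- thread_tops (a point): point on the mouth's axis level with the segments' flat tops, 9 mm below the rim. On the clockwise end of each top stands a stop 7 mm high, 6 degrees wide: a lid lying on the tops cannot turn clockwise into a gap, only counter-clockwise (at most 120 degrees). Over a gap, lowered or lightly pressed, it drops about 11 mm.
- thread_floor (a point): point on the mouth's axis level with the gaps' floor, 19 mm below the rim. A lid dropped there can turn no further counter-clockwise than the gap's play (8 degrees either way). Turned clockwise its lugs go under the segments and it sinks 5.2 mm per radian: flange on the rim after 55 to 80 degrees, binding after 70 to 95 degrees.
- lid: white screw lid, 110 to 210 g, 76 mm tall, loose, standing on its plug. From below: plug, diameter 50, 32 tall, tapered foot; round flange, diameter 80, 8 thick; solid hexagonal grip 46 across flats, 36 tall, upright faces whose normals point at 0, 60, 120.. degrees from the lid's x. Origin: centre of the foot; z up its axis. 2 mm of play in the mouth.
- lid_flange (a point): on the lid's axis at the flange's underside, 32 mm above its origin. Three lugs 10 mm wide reach to diameter 62 at 0, 120, 240 degrees from the lid's x, their lowest corners 26 mm below here. Its height over point mouth: 17 mm with lugs on the segment tops (24 on a stop), 5 to 7 dropped into a thread start, 0 home.
- cup: small capped specimen cup, 58 mm wide, 59 mm tall, loose on the bench near the task; to be left alone. Origin: centre of its underside.
- small_cap: plain round cap, 48 mm wide, 23 mm tall, without hexagonal grip; it belongs to something else and is to be left alone. Origin: centre of its underside.
- sanitizer: clear bottle with white cap, 66 mm wide, 150 mm tall, to be left alone. Origin: centre of its underside.
- reagent: brown bottle with black cap, 56 mm wide, 120 mm tall, to be left alone. Origin: centre of its underside.
Mind the look-alikes: they are no part of the job. There is more than one size of the holder; the job needs the larger.

How it is judged:
On the way:
1. the lid, level in the mouth, has dropped into the thread start (z of lid_flange in the frame of mouth between 0.002 and 0.01 m and horizontal distance between lid_flange and mouth below 0.005 m and angle between lid's own z axis and vertical below 0.12 rad), for 0.1 s.
At the end, for the whole second after the job is handed in: the lid is screwed home in the canister's mouth: flange within 1.5 mm of the rim, centred within 4 mm, level within 0.04 rad, at rest and released (z of lid_flange in the frame of mouth between -0.003 and 0.0015 m and horizontal distance between lid_flange and mouth below 0.004 m and angle between lid's own z axis and vertical below 0.04 rad and linear speed of lid below 0.02 m/s and contact force between lid and the fingers below 0.1 N); the robot touches nothing.
It fails at once if a bystander (specimen cup, small cap, either bottle) was shifted by more than 40 mm (distance of any of cup, small_cap, sanitizer, reagent from where it was at the start of the episode above 0.04 m).
It also fails if it takes over 72 s, if anything falls off the work surface, if the arm or the gripper's body presses on something with over 40 N, if the wrist force passes 120 N, or if a joint passes its speed limit or range.

## Robot

A 6-joint arm with a two-finger parallel gripper is mounted at the origin on the work surface. World frame = base frame: x ahead of the robot, y to its left, z up, the work surface at z = 0. Lengths are in m, angles in rad, forces in N, time in s.
With the tool pointing down it reaches from about 0.325 to 0.925 m from the base axis. Payload 3.1 kg.
Tool frame: the origin (TCP) lies on the centre line of the jaws, within the pads' length; the fingertips stand 17 mm ahead of it and the grasp point (between the pads) lies 2 mm behind it; z points along the fingers, y is the line along which they close (so a half turn about z gives the same grasp; the last joint's range is limited). The gripper opens to 85 mm and grips with 20 to 120 N. Pads are 22 mm wide; open, the fingers measure 114 mm over their backs; the gripper's body (76 mm by 85 mm) begins 54 mm behind the grasp point. The pads swing forward as they close: fully open they stand 13 mm farther back than shut.
Start: joints at [-1.431, 0.217, 1.613, -0, 1.311, -0.112], TCP at [0.156, -0.605, 0.248] pointing down, gripper open.
Joint ranges: [-2.75, 2.75], [-0.78, 2.1], [0.31, 2.55], [-1.13, 4.27], [0.13, 2.63], [-2.58, 2.58]. Speed limits (rad/s): [2.79, 2.79, 3.14, 3.14, 3.14, 3.14].

## Interface

Orientations are given as a rotation vector (axis times angle).
In Python, from station import r gives the robot as it stands.
- The arm moves only by the tool apply_moves, never from a script. Its argument "motion" is a list that holds one entry, the list of rows, each a list of 5 numbers: the opening, from -1 (shut) to 1 (fully open), so that 0 is half open, then the shift along the tool's x, y, z each as a share of 150 mm, from -1 to 1, then the turn about the tool's z as a share of pi rad, from -1 to 1. A call has 1 to 10 rows; each row shifts and turns the commanded pose from where the row before left it, along the tool's axes as they then stand; what a row does not reach is not made up. A row lasts 1/10 s, in which the tool goes at most 50 mm and 8.59 degrees, less where a joint would pass 70% of its speed; a pose out of reach is approached as far as the arm can. A call with a number of a shift or a turn outside -1 to 1 is refused whole. A call with a gripper value outside its range is refused whole. The fingers move at their own pace and stop on an object; the grip force is fixed at half the most. Time passes only in rows, so rows that do not move let the fingers close. It gives the time, the measured TCP pose, the force, the opening and the grip force at its end, in the units of the state.
- r.read_state(): the state, without advancing time (a new reading comes with each control period).
- r.read_camera(name): name is "side" or "top"; returns a dict with "color" (384x512x3 uint8, red, green, blue), "camera_matrix" (3x3 intrinsics, pixels), "cam_to_world" (4x4, takes a point from camera to world coordinates). Camera axes: x right, y up, looking along -z (the intrinsics and any distortion apply to the point x, -y, -z); pixel columns grow to the right and rows downward; lengths in m; the calibration is good to about 2 mm. A picture is of the moment at which its call begins. There is no depth.
- r.job_done(): hands the job in; it is judged then, once.
Trained networks look in the newest picture that a camera, given by its name, has taken for a name from the list of things; names that differ only in an ending like _2 or _b are one class to them, and where a whole thing is asked for, a point or a joint stands for the part that bears it (a point fixed in the world has none). Each returns a list of dicts, best first, with "conf" (0 to 1); they miss things now and then, are a little off and sometimes report something else, mostly with a low value. They report only what shows in the picture. A call takes as long as a camera call. They do not tell look-alikes from the thing itself.
- r.outline_of(target, camera): "region" (384x512 bool, what is visible of it) and "uv" ([column, row] in pixels, amid what is visible of it).
The state is a dict: "time_s": time; "joint_pos": joint angles; "qd": joint speeds; "tau": joint torques, N m; "eef_pos": TCP position; "tool_rot": TCP orientation; "wrist_force": force on the tool from outside, world axes, zero at the start; "torque": the same for the moment, N m; "grip_width": finger opening in m; "grip_force": force on a finger pad.
Only numpy, scipy, OpenCV 4.12 (cv2) and the standard library are available. Lean on these libraries where they do the work, as an engineer would, in place of code of your own. Each camera call takes 0.05 s, during which the arm holds its last target. There are 200 camera calls.

## Working session

There is one attempt and no reset: what is moved stays moved. The work goes in short steps, Python scripts to look and compute and a tool call to move; the robot and the scene stay as the last step left them, time stands still between calls to the robot, and variables do not carry over. Pictures are saved under pics/ and viewed, at most 10 in all, crops included, and the job is handed in when it is done.

Besides the shell and the picture viewer there is one more tool, called by a JSON object that holds its "method" and its "body", one argument or row to a line. apply_moves: Moves the arm, as the interface text tells. Shift numbers are shares of 150 mm and turn numbers shares of pi rad, none past 1 either way. Its arguments: {"type":"object","properties":{"motion":{"type":"array","items":{"type":"array","items":{"type":"array","items":{"type":"number"}}}}},"required":["motion"]}

```bash
mkdir -p pics; ls
cat > h.py <<'E'
from station import r
import numpy as np, cv2
def snap(n,f=None):
    c=r.read_camera(n)
    if f: cv2.imwrite(f,c["color"][:,:,::-1])
    return c
def ray(c,uv):
    K=c["camera_matrix"];T=c["cam_to_world"]
    d=np.linalg.inv(K)@[uv[0],uv[1],1.]; d=T[:3,:3]@[d[0],-d[1],-d[2]]
    return T[:3,3],d
def atz(c,uv,z):
    o,d=ray(c,uv); return o+d*(z-o[2])/d[2]
def proj(c,p):
    T=c["cam_to_world"];q=T[:3,:3].T@(np.array(p)-T[:3,3]);u=c["camera_matrix"]@[q[0],-q[1],-q[2]];return u[:2]/u[2]
E
python3 - <<'E'
from h import *
s=r.read_state();print(s)
t=snap("top");d=snap("side")
cv2.imwrite("pics/a.png",np.vstack([t["color"],d["color"]])[:,:,::-1][:, :])
im=np.hstack([t["color"],d["color"]])[:,:,::-1]
cv2.imwrite("pics/a.png",cv2.resize(im,(800,300),interpolation=cv2.INTER_AREA))
for cam,c in(("top",t),("side",d)):
    print(c["cam_to_world"].round(3).tolist(),c["camera_matrix"].round(1).tolist())
    for n in["holder","lid","cup","small_cap","sanitizer","reagent"]:
        for o in r.outline_of(n,cam)[:3]:
            ys,xs=np.where(o["region"]);print(cam,n,round(o["conf"],2),np.round(o["uv"],1),xs.min(),xs.max(),ys.min(),ys.max(),atz(c,o["uv"],.05).round(3))
E
```

```text
pics
{'time_s': 0.0, 'joint_pos': array([-1.43117711e+00,  2.17746740e-01,  1.61495602e+00, -1.80884228e-05,
        1.31129198e+00, -1.12194309e-01]), 'qd': array([-0.001238  , -0.00085423,  0.00130187,  0.00163075,  0.00054967,
       -0.00085668]), 'tau': array([ 1.11321857e-03, -3.96837115e+01, -3.03849864e+01, -1.03907660e-04,
        9.73967632e-03,  3.50706003e-06]), 'eef_pos': array([ 0.15563558, -0.60450182,  0.2469614 ]), 'tool_rot': array([-3.11434094e+00, -3.94209193e-01,  7.91278830e-05]), 'wrist_force': array([-0.56005183, -0.39363582, -0.05938272]), 'torque': array([0.01069809, 0.03098194, 0.0327395 ]), 'grip_force': 0.0, 'grip_width': 0.08576039816243004}
[[0.009, 0.979, -0.202, 0.237], [-1.0, 0.009, -0.002, 0.003], [-0.0, 0.202, 0.979, 1.525], [0.0, 0.0, 0.0, 1.0]] [[471.1, 0.0, 253.9], [0.0, 471.1, 186.1], [0.0, 0.0, 1.0]]
top holder 0.72 [174.5 270.3] 159 190 255 289 [0.274 0.248 0.05 ]
top holder 0.68 [205.4 221.9] 171 215 187 231 [0.425 0.158 0.05 ]
top lid 0.73 [338.1 127.8] 328 348 115 137 [ 0.74  -0.268  0.05 ]
top cup 0.49 [252.1 197.1] 243 260 190 207 [0.506
[... 171 characters left out ...]
36.7 125.3] 328 346 115 137 [ 0.748 -0.264  0.05 ]
[[-0.977, 0.145, -0.154, 0.372], [-0.212, -0.668, 0.713, 0.622], [0.0, 0.729, 0.684, 0.713], [0.0, 0.0, 0.0, 1.0]] [[372.1, 0.0, 257.8], [0.0, 372.1, 193.6], [0.0, 0.0, 1.0]]
side holder 0.94 [348.2 339.7] 322 376 312 369 [0.276 0.279 0.05 ]
side holder 0.68 [255.8 308. ] 212 291 266 333 [0.456 0.252 0.05 ]
side lid 0.79 [284.9 168.9] 271 296 152 181 [ 0.468 -0.184  0.05 ]
side cup 0.88 [256.8 222.3] 247 270 208 237 [0.502 0.03  0.05 ]
side small_cap 0.84 [213.6 215.8] 206 225 206 224 [0.61  0.032 0.05 ]
side sanitizer 0.8 [121.6 280. ] 104 145 248 309 [0.743 0.249 0.05 ]
side reagent 0.59 [198.3 139.5] 190 209 118 157 [ 0.752 -0.269  0.05 ]
```

View pics/a.png

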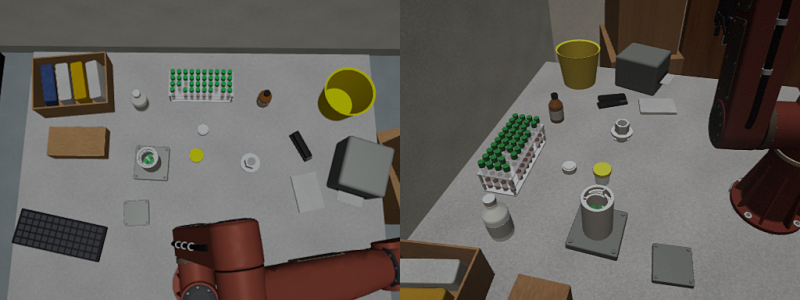

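Run:
```python
from h import *
t=snap("top");d=snap("side")
def crop(c,u,v,w):return cv2.resize(c["color"][v-w:v+w,u-w:u+w],(400,400),interpolation=cv2.INTER_CUBIC)
cv2.imwrite("pics/b.png",np.hstack([crop(t,320,207,20),crop(d,284,165,25)])[:,:,::-1])
cv2.imwrite("pics/c.png",np.hstack([crop(t,190,205,25),crop(d,252,265,40)])[:,:,::-1])
```

```text
(no output)
```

View pics/b.png

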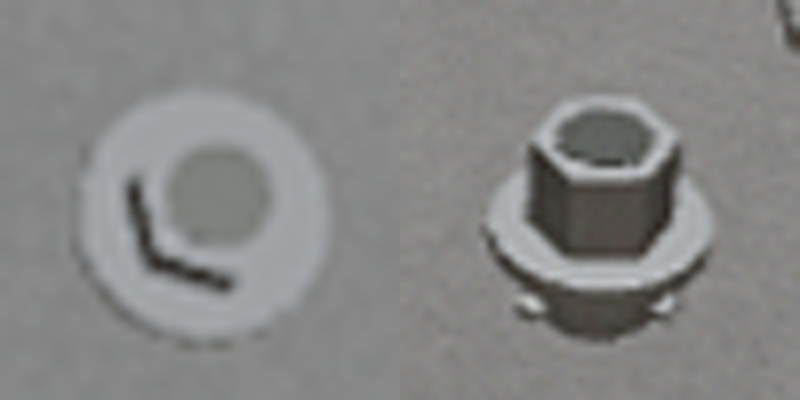

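View pics/c.png

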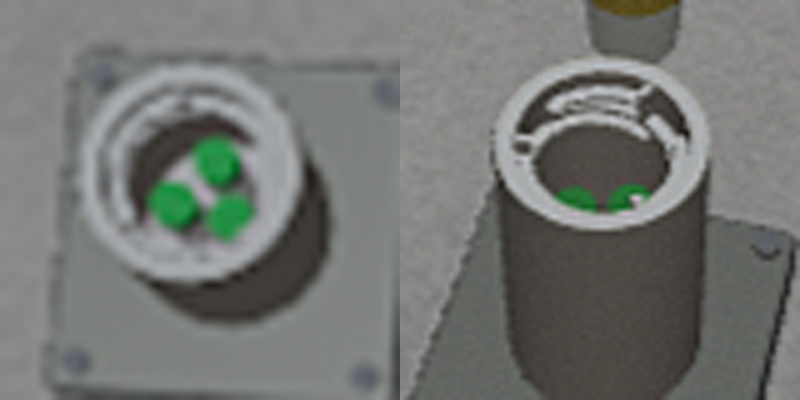

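```bash
cat > fit.py <<'E'
from h import *
from scipy.optimize import least_squares
def ext(c,p,R):
    a=np.linspace(0,2*np.pi,180)
    q=np.array([proj(c,[p[0]+R*np.cos(i),p[1]+R*np.sin(i),p[2]]) for i in a])
    return np.r_[q.min(0),q.max(0)]
def cx(e,u,v,w,x0=0):
    s=400/(2*w);e=np.array(e,float)-[x0,0]*(len(e)//2)
    return (e+.5)/s-.5+np.array([u-w,v-w]*(len(e)//2))
E
python3 - <<'E'
from fit import *
t=snap("top");d=snap("side")
L=[(t,cx([80,88,328,335],320,207,20)),(d,cx([487,165,713,291],284,165,25,400))]
M=[(t,cx([83,63,302,280],190,205,25)),(d,cx([494,57,711,230],252,265,40,400))]
for nm,ob,z,R,x0 in(("lid",L,.04,.04,[.47,-.18]),("mouth",M,.155,.041,[.45,.15])):
    for sel in([0],[1],[0,1]):
        f=lambda p:np.concatenate([ext(ob[i][0],[p[0],p[1],z],R)-ob[i][1] for i in sel])
        s=least_squares(f,x0);print(nm,sel,s.x.round(4),s.fun.round(2))
    if nm=="lid":l=s.x
V=cx(np.array([528,145,572,180,658,178,680,145,635,98,560,100]),284,165,25,400).reshape(-1,2)
for y in range(0,60,3):
    P=np.array([proj(d,[l[0]+.02656*np.cos(np.radians(y+30+60*k)),l[1]+.02656*np.sin(np.radians(y+30+60*k)),.076]) for k in range(6)])
    D=np.linalg.norm(V[:,None]-P[None],axis=2).min(1);print(y,D.mean().round(2),end="; ")
from scipy.spatial.transform import Rotation as Ro
print(Ro.from_rotvec(r.read_state()["tool_rot"]).as_matrix().round(3))
E
```

```text
lid [0] [ 0.4756 -0.2051] [-0.15 -0.05  0.15  0.05]
lid [1] [ 0.4744 -0.2006] [ 0.1  -1.05 -0.1   0.95]
lid [0, 1] [ 0.4751 -0.2037] [-0.61  0.11 -0.32  0.21  0.09 -1.69 -0.17  0.23]
mouth [0] [0.4735 0.1981] [-0.21 -0.13  0.21  0.13]
mouth [1] [0.4738 0.2005] [-0.17 -0.23  0.17  0.17]
mouth [0, 1] [0.4738 0.1996] [-0.73 -0.23 -0.31  0.03 -0.03 -0.58  0.26 -0.24]
0 1.98; 3 2.38; 6 2.78; 9 3.09; 12 3.36; 15 3.43; 18 3.36; 21 3.09; 24 2.83; 27 2.51; 30 2.11; 33 1.71; 36 1.31; 39 0.99; 42 0.7; 45 0.5; 48 0.6; 51 0.85; 54 1.18; 57 1.58; [[ 0.968  0.249  0.   ]
 [ 0.249 -0.968 -0.   ]
 [ 0.     0.    -1.   ]]
```

Candidates for the lid, by top-camera pixel: lid (320,207), small_cap (260,165), cup (252,197) and the white-capped sanitizer (178,128). The crop shows the hexagonal grip, flange and lugs at (320,207), so I take that one. The holder is the larger plate carrying the canister, with the mouth at about (189,202). The small plate at (174,270) is the decoy.

{"method": "apply_moves", "body": {
  "motion": [
    [[1,0.227,-0.171,0,0],[1,0.227,-0.171,0,0],[1,0.227,-0.171,0,0],[1,0.227,-0.171,0,0],[1,0.227,-0.171,0,0],[1,0.227,-0.171,0,0],[1,0.227,-0.171,0,0],[1,0.227,-0.171,0,0],[1,0.227,-0.171,0,0],[1,0.227,-0.171,0,0]]
  ]
}}

```text
time_s: 1.9
eef_pos: [0.4225, -0.2706, 0.2487]
tool_rot: [3.116, 0.394, 0.001]
wrist_force: [1.3, 0.5, -0.2]
grip_width: 0.0853
grip_force: 0.0
```

{"method": "apply_moves", "body": {
  "motion": [
    [[1,0.227,-0.171,0,0],[1,0.227,-0.171,0,0],[1,0,0,0,-0.045],[1,0,0,0,-0.045],[1,0,0,0,-0.045],[1,0,0,0,-0.045],[1,0,0,0,-0.045],[1,0,0,0,-0.045],[1,0,0,0,-0.045],[1,0,0,0,-0.028]]
  ]
}}

```text
time_s: 2.9
eef_pos: [0.4748, -0.2054, 0.2484]
tool_rot: [2.468, 1.943, 0.0]
wrist_force: [0.1, -0.7, 0.7]
grip_width: 0.0854
grip_force: 0.0
```

```bash
cat >> h.py <<'E'
from scipy.spatial.transform import Rotation as Ro
def rel(tx,ty,tz):
    s=r.read_state();R=Ro.from_rotvec(s["tool_rot"]).as_matrix()
    print("t",round(s["time_s"],2),"p",s["eef_pos"].round(4),"yaw",np.degrees(np.arctan2(R[1,0],R[0,0])).round(2),"F",s["wrist_force"].round(1),"w",round(s["grip_width"],4),s["joint_pos"].round(2)[[0,5]])
    print("share",(R.T@(np.array([tx,ty,tz])-s["eef_pos"])/.15).round(4))
E
python3 -c "
from h import *
rel(.475,-.2045,.062)"
```

```text
t 2.9 p [ 0.4748 -0.2054  0.2484] yaw 76.43 F [ 0.1 -0.7  0.7] w 0.0854 [-0.54 -0.31]
share [ 6.4000e-03 -5.0000e-04  1.2429e+00]
```

{"method": "apply_moves", "body": {
  "motion": [
    [[1,0.006,0,0.25,0],[1,0,0,0.25,0],[1,0,0,0.25,0],[1,0,0,0.25,0],[1,0,0,0.12,0],[1,0,0,0.08,0],[1,0,0,0.04,0],[1,0,0,0,0]]
  ]
}}

```text
time_s: 3.7
eef_pos: [0.4751, -0.2046, 0.0623]
tool_rot: [-2.473, -1.938, 0.0]
wrist_force: [0.4, -0.1, 0.5]
grip_width: 0.0857
grip_force: 0.0
```

{"method": "apply_moves", "body": {
  "motion": [
    [[-1,0,0,0,0],[-1,0,0,0,0],[-1,0,0,0,0],[-1,0,0,0,0],[-1,0,0,0,0],[-1,0,0,0,0],[-1,0,0,0,0],[-1,0,0,0,0],[-1,0,0,0,0],[-1,0,0,0,0]]
  ]
}}

```text
time_s: 4.7
eef_pos: [0.4757, -0.2051, 0.0638]
tool_rot: [2.471, 1.937, 0.0]
wrist_force: [-2.6, 0.7, 5.7]
grip_width: 0.0453
grip_force: 61.0
```

{"method": "apply_moves", "body": {
  "motion": [
    [[-1,0,0,-0.1,0],[-1,0,0,-0.2,0],[-1,0,0,-0.3,0],[-1,0,0,-0.3,0],[-1,0,0,-0.3,0],[-1,0,0,-0.25,0],[-1,0,0,-0.1,0],[-1,0,0,0,0]]
  ]
}}

```text
time_s: 5.5
eef_pos: [0.4762, -0.2052, 0.2972]
tool_rot: [2.469, 1.935, 0.003]
wrist_force: [0.2, -0.3, -1.9]
grip_width: 0.045
grip_force: 61.5
```

```bash
python3 -c "
from h import *
rel(.4738,.1995,.30)
c=snap('side');im=c['color'];u=proj(c,r.read_state()['eef_pos']).astype(int);print(u)
d=snap('top');v=proj(d,[.4738,.1995,.155]).astype(int)
w=60
cr=im[max(0,u[1]-w):u[1]+w,u[0]-w:u[0]+w]
cv2.imwrite('pics/d.png',cv2.resize(cr,None,fx=4,fy=4,interpolation=cv2.INTER_CUBIC)[:,:,::-1])"
```

```text
t 5.5 p [ 0.4762 -0.2052  0.2972] yaw 76.17 F [ 0.2 -0.3 -1.9] w 0.045 [-0.54 -0.3 ]
share [ 2.6158 -0.6602 -0.0261]
[288  84]
```

View pics/d.png

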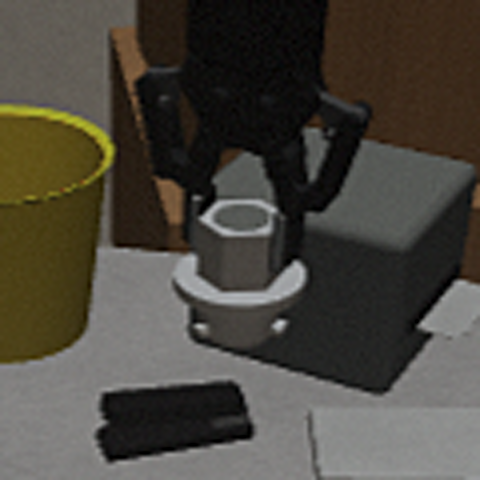

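{"method": "apply_moves", "body": {
  "motion": [
    [[-1,0.2616,-0.066,0,0],[-1,0.2616,-0.066,0,0],[-1,0.2616,-0.066,0,0],[-1,0.2616,-0.066,0,0],[-1,0.2616,-0.066,0,0],[-1,0.2616,-0.066,0,0],[-1,0.2616,-0.066,0,0],[-1,0.2616,-0.066,0,0],[-1,0.2616,-0.066,0,0],[-1,0.2616,-0.066,0,0]]
  ]
}}

```text
time_s: 6.6
eef_pos: [0.4705, 0.2013, 0.2906]
tool_rot: [-2.471, -1.936, 0.01]
wrist_force: [0.4, -0.1, -1.2]
grip_width: 0.045
grip_force: 61.5
```

{"method": "apply_moves", "body": {
  "motion": [
    [[-1,0,0,0,0],[-1,0,0,0.1,0],[-1,0,0,0,0],[-1,0,0,0,0]]
  ]
}}

```text
time_s: 7.0
eef_pos: [0.4715, 0.1987, 0.2772]
tool_rot: [-2.473, -1.935, 0.007]
wrist_force: [0.1, -0.4, -1.6]
grip_width: 0.0452
grip_force: 61.6
```

```bash
python3 -c "
from fit import *
rel(.4738,.1995,.155+.032)
c=snap('side');u=proj(c,[.4738,.1995,.25]).astype(int);print(u,proj(c,[.4738,.1995,.155]))
w=50
cr=c['color'][u[1]-w:u[1]+w,u[0]-w:u[0]+w]
cv2.imwrite('pics/e.png',cv2.resize(cr,(600,600),interpolation=cv2.INTER_CUBIC)[:,:,::-1])"
```

```text
t 7.0 p [0.4715 0.1987 0.2772] yaw 76.07 F [ 0.1 -0.4 -1.6] w 0.0452 [0.26 0.5 ]
share [0.0106 0.0158 0.6012]
[251 217] [252.22320226 252.09560978]
```

View pics/e.png

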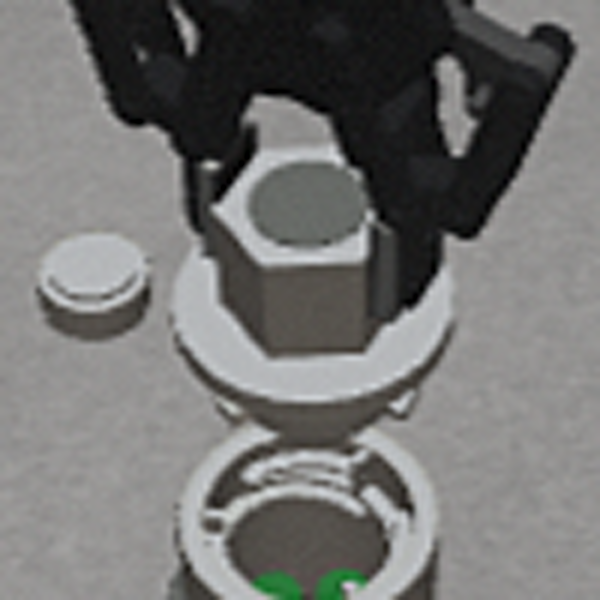

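```bash
python3 -c "
from fit import *
c=snap('side');p=np.array([.4715,.1987])
L=(172.5/6-.5)+201;Rr=(453.5/6-.5)+201;B=(402/6-.5)+167
f=lambda q:(ext(c,[q[0],q[1],.2534],.04)-[L,0,Rr,B])[[0,2,3]]
s=least_squares(f,p);print(s.x,s.fun)
rel(.4738,.1995,.187)"
```

```text
[0.4723601  0.19798934] [-0.13531746  0.13562945 -0.01568664]
t 7.1 p [0.4726 0.199  0.2792] yaw 76.05 F [ 0.4 -0.4 -0.8] w 0.0454 [0.26 0.51]
share [0.0055 0.0072 0.6145]
```

{"method": "apply_moves", "body": {
  "motion": [
    [[-1,0.0105,0.0063,0.1,0],[-1,0,0,0.15,0],[-1,0,0,0.1,0],[-1,0,0,0.05,0],[-1,0,0,0.03,0],[-1,0,0,0.02,0],[-1,0,0,0.01,0],[-1,0,0,0,0]]
  ]
}}

```text
time_s: 7.9
eef_pos: [0.4742, 0.2014, 0.2112]
tool_rot: [2.472, 1.938, 0.0]
wrist_force: [-0.1, -1.2, -2.2]
grip_width: 0.045
grip_force: 61.6
```

{"method": "apply_moves", "body": {
  "motion": [
    [[-1,0,0,0.01,0],[-1,0,0,0.01,0],[-1,0,0,0,0]]
  ]
}}

```text
time_s: 8.2
eef_pos: [0.4739, 0.2014, 0.2078]
tool_rot: [2.473, 1.938, 0.0]
wrist_force: [-1.1, -1.1, -1.8]
grip_width: 0.0455
grip_force: 61.7
```

```bash
python3 -c "
from h import *
rel(.4738,.1995,.2038)"
```

```text
t 8.2 p [0.4739 0.2014 0.2078] yaw 76.17 F [-1.1 -1.1 -1.8] w 0.0455 [0.27 0.51]
share [-0.0128  0.0021  0.0264]
```

{"method": "apply_moves", "body": {
  "motion": [
    [[-1,-0.005,0,0.01,0],[-1,0,0,0.01,0],[-1,0,0,0,0]]
  ]
}}

```text
time_s: 8.5
eef_pos: [0.4738, 0.2009, 0.2046]
tool_rot: [-2.473, -1.938, -0.0]
wrist_force: [-0.4, -0.9, -2.6]
grip_width: 0.0451
grip_force: 61.6
```

{"method": "apply_moves", "body": {
  "motion": [
    [[-1,0,0,0.008,0],[-1,0,0,0.008,0],[-1,0,0,0,0]]
  ]
}}

```text
time_s: 8.8
eef_pos: [0.4741, 0.2009, 0.2033]
tool_rot: [2.473, 1.938, 0.001]
wrist_force: [-1.8, -1.0, 2.1]
grip_width: 0.045
grip_force: 62.2
```

{"method": "apply_moves", "body": {
  "motion": [
    [[-1,0,0,0.01,0],[-1,0,0,0,-0.02],[-1,0,0,0,-0.02],[-1,0,0,0,-0.02],[-1,0,0,0,-0.02]]
  ]
}}

```text
time_s: 9.3
eef_pos: [0.4759, 0.1998, 0.2031]
tool_rot: [2.205, 2.231, 0.004]
wrist_force: [-0.8, -2.7, 5.6]
grip_width: 0.0455
grip_force: 62.8
```

{"method": "apply_moves", "body": {
  "motion": [
    [[-1,0,0,0,-0.02],[-1,0,0,0,-0.02],[-1,0,0,0,-0.02]]
  ]
}}

```text
time_s: 9.6
eef_pos: [0.476, 0.2005, 0.2031]
tool_rot: [1.985, 2.429, 0.006]
wrist_force: [1.3, -2.6, 7.0]
grip_width: 0.045
grip_force: 62.6
```

{"method": "apply_moves", "body": {
  "motion": [
    [[-1,0,0,0,-0.02],[-1,0,0,0,-0.02],[-1,0,0,0,-0.02]]
  ]
}}

```text
time_s: 9.9
eef_pos: [0.4762, 0.2007, 0.2031]
tool_rot: [1.748, 2.604, 0.006]
wrist_force: [1.1, -1.5, 4.5]
grip_width: 0.0453
grip_force: 62.7
```

{"method": "apply_moves", "body": {
  "motion": [
    [[-1,0,0,0,-0.02],[-1,0,0,0,-0.02],[-1,0,0,0,-0.02]]
  ]
}}

```text
time_s: 10.2
eef_pos: [0.4759, 0.2008, 0.2031]
tool_rot: [1.495, 2.758, 0.005]
wrist_force: [-0.5, -1.3, 4.9]
grip_width: 0.0453
grip_force: 62.7
```

{"method": "apply_moves", "body": {
  "motion": [
    [[-1,0,0,0,-0.02],[-1,0,0,0,-0.02],[-1,0,0,0,-0.02]]
  ]
}}

```text
time_s: 10.5
eef_pos: [0.4743, 0.2008, 0.2012]
tool_rot: [1.23, 2.89, 0.001]
wrist_force: [0.2, 0.1, -1.9]
grip_width: 0.045
grip_force: 61.5
```

{"method": "apply_moves", "body": {
  "motion": [
    [[-1,0,0,0,-0.02],[-1,0,0,0,-0.02],[-1,0,0,0,-0.02]]
  ]
}}

```text
time_s: 10.8
eef_pos: [0.4741, 0.2012, 0.2005]
tool_rot: [0.953, 2.993, 0.003]
wrist_force: [1.9, 1.9, -2.9]
grip_width: 0.0452
grip_force: 61.7
```

{"method": "apply_moves", "body": {
  "motion": [
    [[-1,0,0,0,0.035],[-1,0,0,0.01,0],[-1,0,0,0.01,0],[-1,0,0,0.01,0],[-1,0,0,0,0]]
  ]
}}

```text
time_s: 11.3
eef_pos: [0.4736, 0.2007, 0.1959]
tool_rot: [-1.118, -2.936, 0.001]
wrist_force: [-0.4, 0.5, -2.7]
grip_width: 0.0452
grip_force: 61.6
```

{"method": "apply_moves", "body": {
  "motion": [
    [[-1,0,0,0.01,0],[-1,0,0,0.01,0],[-1,0,0,0.01,0],[-1,0,0,0,0]]
  ]
}}

```text
time_s: 11.7
eef_pos: [0.4742, 0.2007, 0.193]
tool_rot: [1.118, 2.935, 0.0]
wrist_force: [-1.5, -1.7, 5.0]
grip_width: 0.0453
grip_force: 61.9
```

```bash
python3 -c "
from h import *
rel(.4738,.1995,.1928);print(r.read_state()['torque'])"
```

```text
t 11.7 p [0.4742 0.2007 0.193 ] yaw 138.28 F [-1.5 -1.7  5. ] w 0.0453 [ 0.26 -0.58]
share [-0.0034 -0.0076  0.0014]
[-0.16012148  0.36637904  0.02404627]
```

{"method": "apply_moves", "body": {
  "motion": [
    [[-1,0,0,0,0.02],[-1,0,0,0.0027,0.025],[-1,0,0,0.0027,0.025],[-1,0,0,0.0027,0.025],[-1,0,0,0.0027,0.025]]
  ]
}}

```text
time_s: 12.2
eef_pos: [0.4746, 0.2013, 0.191]
tool_rot: [1.653, 2.67, 0.004]
wrist_force: [-0.7, -0.1, 0.5]
grip_width: 0.0452
grip_force: 61.8
```

{"method": "apply_moves", "body": {
  "motion": [
    [[-1,0,0,0.0027,0.025],[-1,0,0,0.0027,0.025],[-1,0,0,0.0027,0.025]]
  ]
}}

```text
time_s: 12.5
eef_pos: [0.4747, 0.2012, 0.1898]
tool_rot: [1.955, 2.458, 0.004]
wrist_force: [-0.6, 0.7, 1.5]
grip_width: 0.0449
grip_force: 61.7
```

```bash
python3 -c "
from h import *
rel(.4738,.1995,.1863);print(r.read_state()['torque'])"
```

```text
t 12.5 p [0.4747 0.2012 0.1898] yaw 102.99 F [-0.6  0.7  1.5] w 0.0449 [0.26 0.04]
share [-0.0096 -0.0083  0.0232]
[-0.02965943 -0.08091306  0.04722502]
```

{"method": "apply_moves", "body": {
  "motion": [
    [[-1,0,0,0.0027,0.025],[-1,0,0,0.0027,0.025],[-1,0,0,0.0027,0.025],[-1,0,0,0.0027,0.025],[-1,0,0,0.0027,0.025]]
  ]
}}

```text
time_s: 13.0
eef_pos: [0.4741, 0.2011, 0.1878]
tool_rot: [-2.398, -2.03, -0.002]
wrist_force: [-1.5, -0.4, 2.5]
grip_width: 0.045
grip_force: 61.9
```

{"method": "apply_moves", "body": {
  "motion": [
    [[-1,0,0,0.0027,0.025],[-1,0,0,0.0027,0.025]]
  ]
}}

```text
time_s: 13.2
eef_pos: [0.4739, 0.2011, 0.1872]
tool_rot: [-2.549, -1.836, -0.001]
wrist_force: [-2.9, 0.8, 4.8]
grip_width: 0.0452
grip_force: 61.7
```

```bash
python3 -c "
from h import *
rel(.4738,.1995,.1863);print(r.read_state()['torque'])"
```

```text
t 13.2 p [0.4739 0.2011 0.1872] yaw 71.52 F [-2.9  0.8  4.8] w 0.0452 [0.26 0.59]
share [-0.0106  0.0029  0.0057]
[-0.00871837  0.43702238  0.3189973 ]
```

{"method": "apply_moves", "body": {
  "motion": [
    [[-1,0,0,0.002,0.02],[-1,0,0,0,0]]
  ]
}}

```text
time_s: 13.4
eef_pos: [0.4738, 0.2011, 0.187]
tool_rot: [2.603, 1.759, 0.001]
wrist_force: [-4.7, 0.2, 6.2]
grip_width: 0.0451
grip_force: 61.9
```

```bash
python3 -c "
from h import *
rel(.4738,.1995,.1863);print(r.read_state()['torque'])"
```

```text
t 13.4 p [0.4738 0.2011 0.187 ] yaw 68.08 F [-4.7  0.2  6.2] w 0.0451 [0.26 0.65]
share [-0.0099  0.0042  0.0048]
[-0.23268444  0.13253636 -0.08930436]
```

{"method": "apply_moves", "body": {
  "motion": [
    [[-1,0,0,0.002,0.02],[-1,0,0,0,0]]
  ]
}}

```text
time_s: 13.6
eef_pos: [0.4736, 0.201, 0.1868]
tool_rot: [2.656, 1.677, -0.0]
wrist_force: [-6.5, 0.3, 6.4]
grip_width: 0.045
grip_force: 62.4
```

```bash
python3 -c "
from h import *
rel(.4738,.1995,.1863);print(r.read_state()['torque'])"
```

```text
t 13.6 p [0.4736 0.201  0.1868] yaw 64.53 F [-6.5  0.3  6.4] w 0.045 [0.27 0.71]
share [-0.0083  0.0057  0.0031]
[-0.33575386  0.13133603 -0.02849464]
```

{"method": "apply_moves", "body": {
  "motion": [
    [[-1,0,0,0.002,0.02],[-1,0,0,0,0]]
  ]
}}

```text
time_s: 13.8
eef_pos: [0.4734, 0.2008, 0.1865]
tool_rot: [2.707, 1.592, -0.001]
wrist_force: [-7.6, -0.7, 7.4]
grip_width: 0.0452
grip_force: 63.7
```

```bash
python3 -c "
from h import *
rel(.4738,.1995,.1863);print(r.read_state()['torque'])"
```

```text
t 13.8 p [0.4734 0.2008 0.1865] yaw 60.92 F [-7.6 -0.7  7.4] w 0.0452 [0.27 0.77]
share [-0.0065  0.0068  0.0016]
[-0.58496483  0.11437931 -0.11396859]
```

{"method": "apply_moves", "body": {
  "motion": [
    [[-1,0,0,0.002,0.02],[-1,0,0,0,0]]
  ]
}}

```text
time_s: 14.0
eef_pos: [0.4732, 0.2008, 0.1863]
tool_rot: [2.757, 1.505, -0.002]
wrist_force: [-8.5, -1.0, 7.7]
grip_width: 0.045
grip_force: 64.4
```

```bash
python3 -c "
from h import *
rel(.4738,.1995,.1863);print(r.read_state()['torque'])"
```

```text
t 14.0 p [0.4732 0.2008 0.1863] yaw 57.25 F [-8.5 -1.   7.7] w 0.045 [0.27 0.84]
share [-0.0051  0.0077  0.0002]
[-0.75101293 -0.00806981 -0.51862884]
```

{"method": "apply_moves", "body": {
  "motion": [
    [[-1,0,0,0.001,0.02],[-1,0,0,0,0]]
  ]
}}

```text
time_s: 14.2
eef_pos: [0.473, 0.2005, 0.1863]
tool_rot: [2.799, 1.422, -0.003]
wrist_force: [-10.9, -0.4, 9.0]
grip_width: 0.0449
grip_force: 64.4
```

```bash
python3 -c "
from h import *
rel(.4738,.1995,.1863);print(r.read_state()['torque'])"
```

```text
t 14.2 p [0.473  0.2005 0.1863] yaw 53.85 F [-10.9  -0.4   9. ] w 0.0449 [0.27 0.9 ]
share [-0.0022  0.0083 -0.0002]
[-1.02578244 -0.05852144  0.18814505]
```

{"method": "apply_moves", "body": {
  "motion": [
    [[1,0,0,0,0],[1,0,0,0,0],[1,0,0,0,0],[1,0,0,0,0],[1,0,0,0,0],[1,0,0,0,0]]
  ]
}}

```text
time_s: 14.8
eef_pos: [0.4738, 0.2007, 0.1847]
tool_rot: [-2.803, -1.418, 0.0]
wrist_force: [-0.3, -0.8, -0.3]
grip_width: 0.085
grip_force: 0.0
```

{"method": "apply_moves", "body": {
  "motion": [
    [[1,0,0,-0.1,0],[1,0,0,-0.2,0],[1,0,0,-0.2,0],[1,0,0,-0.2,0],[1,0,0,-0.2,0],[1,0,0,0,0],[1,0,0,0,0]]
  ]
}}

```text
time_s: 15.5
eef_pos: [0.4744, 0.2009, 0.3218]
tool_rot: [2.803, 1.418, 0.005]
wrist_force: [0.4, 0.2, -0.3]
grip_width: 0.0849
grip_force: 0.0
```

```bash
python3 -c "
from fit import *
c=snap('side');u=proj(c,[.4738,.1995,.165]).astype(int)
w=40;print(u,r.read_state()['wrist_force'])
# predicted ellipse extents: flange top r=.04 at z=.163 in crop px
print([(ext(c,[.4738,.2,z],.04)-np.tile(u-w,2)+.5)*7.5 for z in(.163,.1645)])
cv2.imwrite('pics/f.png',cv2.resize(c['color'][u[1]-w:u[1]+w,u[0]-w:u[0]+w],(600,600),interpolation=cv2.INTER_CUBIC)[:,:,::-1])"
```

```text
[252 248] [-0.71985067 -0.03729358 -1.22552014]
[array([143.41649284, 193.34110788, 465.75415912, 449.46474682]), array([143.1161792 , 189.53155163, 465.93265722, 445.71626776])]
```

View pics/f.png

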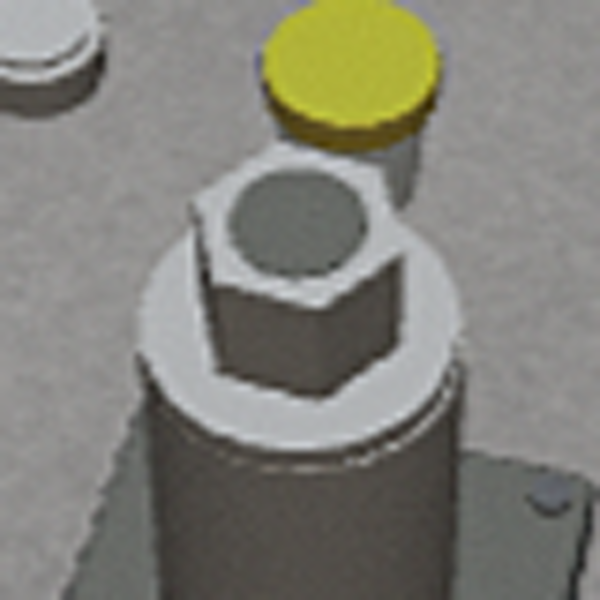

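```bash
python3 -c "
from fit import *
c=snap('side');u=np.array([252,248])-40
f=lambda q:(((ext(c,[q[0],q[1],.163],.04)-np.tile(u,2)+.5)*7.5)-[139,0,462,449])[[0,2,3]]
s=least_squares(f,[.474,.2]);print(s.x,s.fun)
V=np.array([[190,207],[405,250],[318,306],[283,145],[210,280],[378,168]])
g=lambda p:np.concatenate([(min((((proj(c,[p[0]+.02656*np.cos(p[2]+k*np.pi/3),p[1]+.02656*np.sin(p[2]+k*np.pi/3),.199])-u+.5)*7.5-v) for k in range(6)),key=np.linalg.norm)) for v in V])
b=min((least_squares(g,[*s.x,a]) for a in(0,.35,.7)),key=lambda q:q.cost);print(b.x,b.fun.round(1), 'tilt',(b.x[:2]-s.x)/.036)"
```

```text
[0.47481766 0.20009419] [ 0.3475371  -0.348266    0.03394249]
[0.47497144 0.20114462 0.94556527] [ 3.2 -8.6 -1.7  1.4  1.5  4.7 -6.7 -1.6  2.2  2.9  1.2  0.7] tilt [0.00427165 0.02917872]
```

```bash
python3 -c "
from h import *
print(r.job_done())"
```

```text
the job is handed in; nothing more can be done
None
```

I screwed the lid onto the canister until it stopped sinking, with the flange at about rim height (level within measurement noise), released it and handed the job in; no verdict came back.

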